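# Snap the handle into the tool tote and hold it up level

## Task

The tool tote on the bench has lost its handle. Pick up the thin square wooden stick from its rest, lay it across the tote's two end boards and push it down past the sprung jaws until it sits in both slots, centred end to end, and both jaws have snapped shut over it; then lift the tote, with its tin of screws, by this handle alone to about 10 cm above the worktop. Keep the tote level all the time, leave the other tools where they are, and finish while still holding it up steady and level: do not put it down or let go.

Things in the scene. Friction and masses are not known exactly. Their poses are not given: they have to be found in the camera images.
- tote: Loose open plywood tool tote standing on the worktop, about 0.4 kg, 110 (x) x 156 (y) x 110 mm high. Origin: centre of underside, z up. Floor 8 mm thick, side walls 42 mm high. End boards 12 mm thick, centred at y = +-72 mm, rise to 110 mm in the middle, where each has a slot open at the top; between them nothing but the tin, so fingers fit. Looks the same after a half turn.
- slot_a (a point): Middle of the slot floor in the end board at the tote's y = +72 mm: x = 0, 70 mm above the tote's underside; axes as the tote's. Slot 14 mm wide in x, mouth flared to 28 mm at 110 mm height. The seated stick's underside lies on this floor; on lifting it first rises 12 mm in the slots until its top meets the shut jaws, which then carry the tote.
- slot_b (a point): The same point of the other slot, at the tote's y = -72 mm.
- stick: Loose square wooden stick (the handle), 11 x 11 mm, 180 mm long along its own y, 14 g, lies flat across the two battens of the rest, its underside 34 mm above the worktop. Origin: centre of its underside. Centred on the tote it stands out 12 mm beyond each end board.
- rest: Low work rest, fixed to the worktop: plywood base 70 (x) x 150 (y) x 8 mm with two battens 14 mm wide and 34 mm high along x at y = +-60 mm, 106 mm clear between them, so that fingers reach round the stick there; 10 mm pegs stand on the battens at x = +-29 mm. Origin: centre of underside.
- tin: Round metal tin of screws, 74 mm across, 34 mm high, about 0.12 kg, loose on the tote's floor near its middle. Origin: centre of its underside. It stays there.
- jaw_a (a joint): Small steel sprung jaw across slot_a, pivot at x = -9 mm, 95 mm above the tote's underside, 11 mm long towards +x. 0 = level, shut (a stop keeps it from going higher); 1.57 rad = folded down. A stick pushed down folds it (2 to 6 N a jaw); when its underside is within 3 mm of the slot floor the spring shuts it above the stick.
- jaw_b (a joint): The same jaw across slot_b, pivot at x = +9 mm, reaching towards -x. Same values.
- plane: Bystander: block plane, 46 x 155 x 58 mm, origin centre of underside. Leave alone.
- chisel: Bystander: chisel, 28 x 265 x 30 mm, origin centre of underside. Leave alone.
- offcut: Bystander: reddish hardwood offcut, 45 x 170 x 20 mm, much wider than the stick, origin centre of underside. Leave alone.

How it is judged:
By the outcome, as a careful person would: the job done as asked, in the order asked, and still so for the second after the job is handed in, while the arm keeps its last pose, push and grip.
It also fails if it takes over 48 s, if anything falls off the work surface, if the arm or the gripper's body presses on something with over 40 N, if the wrist force passes 120 N, or if a joint passes its speed limit or range.

## Robot

A 6-joint arm with a two-finger parallel gripper is mounted at the origin on the work surface; the furniture and walls round the work are solid. World frame = base frame: x ahead of the robot, y to its left, z up, the work surface at z = 0. Lengths are in m, angles in degrees, forces in N, time in s.
With the tool pointing down it reaches from about 0.25 to 0.725 m from the base axis. Payload 9.7 kg.
Tool frame: the origin (TCP) lies at the centre of the arm's flange, where the gripper is bolted on; the fingertips stand 173 mm ahead of it and the grasp point (between the pads) lies 155 mm ahead of it; z points along the fingers, y is the line along which they close (so a half turn about z gives the same grasp; the last joint's range is limited). The gripper opens to 85 mm and grips with 20 to 120 N. Pads are 22 mm wide; open, the fingers measure 114 mm over their backs; the gripper's body (76 mm by 85 mm) begins 54 mm behind the grasp point. The pads swing forward as they close: fully open they stand 13 mm farther back than shut.
Start: joints at [-75.974, 4.979, 10.078, 95.1, 0, 90], TCP at [0.133, -0.534, 0.405] pointing down, gripper open.
Joint ranges: [-179.16, 179.16], [-48.56, 103.87], [-65.8, 70.77], [-126.05, 130.52], [-82.76, 87.17], [-180, 180]. Speed limits (degrees/s): [127.2, 127.2, 147.25, 180, 180, 180].

## Interface

Orientations are given as [roll, pitch, yaw] about the fixed x, y, z axes, in that order (R = Rz(yaw) Ry(pitch) Rx(roll)).
In Python, from workcell import monitor, camera, get_calibration, bot gives the robot as it stands.
- The arm moves only by the tool carry_out, never from a script. Its argument "targets" is text: rows parted by semicolons, each of 7 numbers parted by spaces: the shift along the tool's x, y, z in units of 0.04 m (1.0 is 0.04 m), then the turn, a rotation vector about the tool's x, y, z in units of 0.1 rad (1.0 is 0.1 rad), then the opening, from -1 (shut) to 1 (fully open), so that 0 is half open. A call has exactly 8 rows; each row shifts and turns the commanded pose from where the row before left it, along the tool's axes as they then stand; what a row does not reach is not made up. A row lasts 1/12 s, in which the tool goes at most 41.7 mm and 7.16 degrees, less where a joint would pass 70% of its speed; a pose out of reach is approached as far as the arm can. A call with a number of a shift or a turn outside -1 to 1 is refused whole. A call with a gripper value outside its range is refused whole. The fingers move at their own pace and stop on an object; "newtons" is the grip in N (left out, the last holds). Time passes only in rows, so rows that do not move let the fingers close, or fill a call up. It gives the time, the measured TCP pose, the force, the opening and the grip force at its end, in the units of the state.
- monitor.get_obs(): the state, without advancing time (a new reading comes with each control period).
- camera(name): name is "scene" or "side" or "wrist"; returns the picture (420x560x3 uint8, red, green, blue); there is no depth.
- get_calibration(name): a dict with "fx", "fy", "cx", "cy" (pixels), "view" (4x4, takes a point from world to camera coordinates). Camera axes: x right, y down, z forward; pixel columns grow to the right and rows downward; lengths in m; the calibration is good to about 2 mm. The wrist camera is an equidistant fisheye: a pixel r from the principal point sees the ray r / f radians off the axis. A picture is of the moment at which its call begins: read the wrist's pose just before it. get_calibration takes no time and is no camera call; for the wrist camera it gives the pose at the moment of the call.
- bot.job_done(): hands the job in; it is judged then, once.
The state is a dict: "time": time; "q": joint angles; "qd": joint speeds; "joint_efforts": joint torques, N m; "ee_pos": TCP position; "tcp_rot": TCP orientation; "wrist_force": force on the tool from outside, world axes, zero at the start; "torque": the same for the moment, N m; "opening": finger opening in m; "grasp_force": force on a finger pad.
Only numpy, scipy, OpenCV 4.12 (cv2) and the standard library are available. Lean on these libraries where they do the work, as an engineer would, in place of code of your own. Each camera call takes 0.05 s, during which the arm holds its last target. There are 200 camera calls.

## Working session

There is one attempt and no reset: what is moved stays moved. The work goes in short steps, Python scripts to look and compute and a tool call to move; the robot and the scene stay as the last step left them, time stands still between calls to the robot, and variables do not carry over. Pictures are saved under pics/ and viewed, at most 12 in all, crops included, and the job is handed in when it is done.

Besides the shell and the picture viewer there is one more tool, called by a JSON object that holds its "name" and its "arguments", one argument or row to a line. carry_out: Moves the arm, as the interface text tells. Shifts and turns lie within -1 to 1; 1 stands for 0.04 m of shift or 0.1 rad of turn. Its arguments: {"type":"object","properties":{"targets":{"type":"string"},"newtons":{"type":"number"}},"required":["targets"]}

```bash
mkdir -p pics; ls
python3 - <<'E'
from workcell import monitor,camera,get_calibration
import cv2,numpy as np
o=monitor.get_obs();print(o)
for n in("scene","side","wrist"):
    c=get_calibration(n);print(n,{k:np.round(v,4).tolist() for k,v in c.items() if not isinstance(v,str)})
    cv2.imwrite(f"pics/{n}0.png",camera(n)[...,::-1])
E
```

```text
pics
{'time': 0.0, 'q': array([-7.59754072e+01,  5.01184126e+00,  1.00346134e+01,  9.51016484e+01,
        1.58868418e-04,  9.00005885e+01]), 'qd': array([-0.0415125 , -0.02397303,  0.1339125 , -0.08977087,  0.05822557,
       -0.01549576]), 'joint_efforts': array([ 7.64872402e-04, -5.20379591e+01,  4.64813840e+01,  1.57606305e-02,
        1.04510193e-05, -3.04191616e-06]), 'ee_pos': array([ 0.13328531, -0.53360106,  0.40397724]), 'tcp_rot': array([-1.79921124e+02, -1.58058081e-04,  1.40240040e+01]), 'wrist_force': array([0.98221075, 0.60600696, 0.09475771]), 'torque': array([ 0.00349984, -0.02909538,  0.00393656]), 'grasp_force': 0.0, 'opening': 0.08553913721402187}
scene {'fx': 485.8919, 'fy': 485.8919, 'cx': 277.0884, 'cy': 209.6307, 'view': [[-0.817, -0.5767, 0.0053, 0.2988], [-0.239, 0.3302, -0.9131, 0.1851], [0.5248, -0.7473, -0.4076, 1.3621], [0.0, 0.0, 0.0, 1.0]]}
side {'fx': 490.2303, 'fy': 490.2303, 'cx': 277.2958, 'cy': 208.9455, 'view': [[0.8705, -0.4921, -0.0108, -0.3876], [-0.2154, -0.3612, -0.9073, 0.1751], [0.4425, 0.7921, -0.4204, 1.5689], [0.0, 0.0, 0.0, 1.0]]}
wrist {'fx': 325.1923, 'fy': 325.1923, 'cx': 278.0848, 'cy': 212.1398, 'view': [[0.2428, -0.9701, -0.0013, -0.5506], [-0.9317, -0.2336, 0.2782, -0.0359], [-0.2702, -0.0663, -0.9605, 0.3794], [0.0, 0.0, 0.0, 1.0]]}
```

View pics/scene0.png

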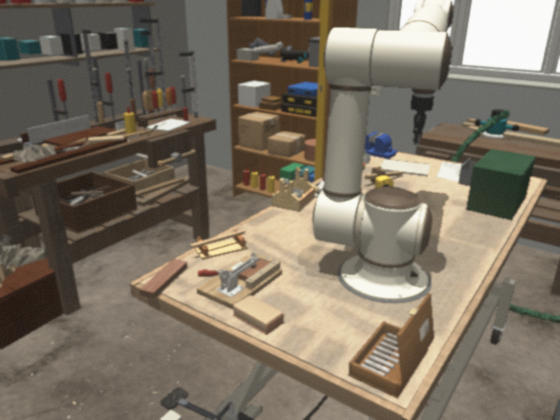

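View pics/side0.png

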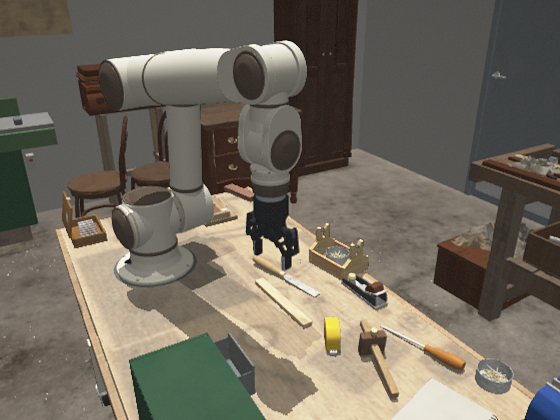

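The scene view shows the rest with the stick near (220,245) and the tote near (293,192). In the side view the tote is near (337,255), with its end boards at (322,238) and (356,262), and the rest near (220,212).

```bash
cat > h.py <<'E'
import numpy as np,cv2
from workcell import monitor,camera,get_calibration
def ray(c,u,v,fish=False):
    x=(u-c['cx'])/c['fx'];y=(v-c['cy'])/c['fy']
    if fish:
        r=np.hypot(x,y); d=np.array([x/r*np.sin(r),y/r*np.sin(r),np.cos(r)]) if r>1e-9 else np.array([0,0,1.])
    else: d=np.array([x,y,1.])
    V=np.array(c['view']);R=V[:3,:3];return -R.T@V[:3,3],R.T@d
def at(c,u,v,z,fish=False):
    o,d=ray(c,u,v,fish);return o+d*(z-o[2])/d[2]
def proj(c,p,fish=False):
    V=np.array(c['view']);q=V[:3,:3]@np.array(p)+V[:3,3]
    if fish:
        t=np.arctan2(np.hypot(q[0],q[1]),q[2]);s=t/np.hypot(q[0],q[1])
    else: s=1/q[2]
    return np.array([c['cx']+c['fx']*q[0]*s,c['cy']+c['fy']*q[1]*s])
E
python3 - <<'E'
from h import *
s=get_calibration('scene');d=get_calibration('side')
print(at(s,220,245,.04),at(s,293,192,.05),at(d,337,255,.05),at(d,220,212,.04))
a=cv2.imread('pics/scene0.png');b=cv2.imread('pics/side0.png')
f=lambda i,x,y:cv2.resize(i[y:y+75,x:x+100],(400,300),interpolation=cv2.INTER_CUBIC)
w=cv2.imread('pics/wrist0.png')
m=np.vstack([np.hstack([f(a,170,210),f(a,245,155)]),np.hstack([f(b,290,215),cv2.resize(w,(400,300))])])
cv2.imwrite('pics/m0.png',m)
E
```

```text
[0.44123745 0.186412   0.04      ] [ 0.48413887 -0.26931229  0.05      ] [ 0.47727939 -0.31755699  0.05      ] [0.29953323 0.17423164 0.04      ]
```

View pics/m0.png

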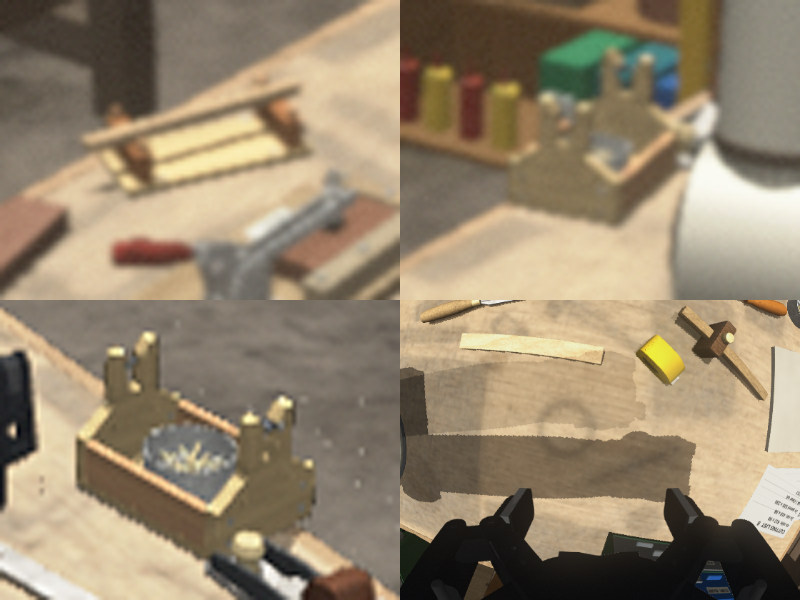

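The mosaic shows the stick's ends at scene pixels (192,245) and (244.5,232.5). The tote's prong tops have midpoints at side pixels (323,226) and (357,243).

Run:
```python
from h import *
s=get_calibration('scene');d=get_calibration('side')
def pr(n,a,b):
    m=(a+b)/2;v=b-a;print(n,m.round(4),'len',np.linalg.norm(v).round(4),'ang',np.degrees(np.arctan2(v[1],v[0])).round(1))
pr('stick',at(s,192,245,.04),at(s,244.5,232.5,.04))
pr('tote side',at(d,323.3,226.3,.11),at(d,356.8,242.8,.11))
f=lambda x,y:(245+(x-400)/4,155+y/4)
pr('tote scene',at(s,*f(562,97),.11),at(s,*f(627,55),.11))
o=monitor.get_obs()
V=np.array(get_calibration('wrist')['view']);print(np.linalg.inv(V)[:3,3]-o['ee_pos'])
```

```text
stick [0.4711 0.1573 0.04  ] len 0.1719 ang -115.7
tote side [ 0.4951 -0.3017  0.11  ] len 0.142 ang -80.2
tote scene [ 0.4996 -0.2964  0.11  ] len 0.1317 ang -83.8
[ 0.06946442  0.01623104 -0.03042195]
```

```bash
cat >> h.py <<'E'
from scipy.spatial.transform import Rotation as Ro
def pose(): 
    o=monitor.get_obs();return np.array(o['ee_pos']),Ro.from_euler('xyz',o['tcp_rot'],degrees=True)
def plan(p1,yaw,n,g,start=None):
    """print n rows from the present (or start) pose to p1, tool down at yaw"""
    p,R=start or pose();T=Ro.from_euler('xyz',[180,0,yaw],degrees=True)
    p0,R0=p.copy(),R;w=(R0.inv()*T).as_rotvec();rows=[]
    for i in range(1,n+1):
        dp=R.inv().apply(p0+(np.array(p1)-p0)*i/n-p)/.04; dr=(R.inv()*R0*Ro.from_rotvec(w*i/n)).as_rotvec()/.1
        dp,dr=dp.round(2),dr.round(2);p=p+R.apply(dp*.04);R=R*Ro.from_rotvec(dr*.1)
        rows.append(' '.join(f'{v+0:g}' for v in [*dp,*dr])+f' {g:g}')
    for k in range(0,n,8):print('; '.join(rows[k:k+8]))
    return p,R
E
python3 -c "
from h import *
plan([.497,-.299,.37],60,16,1)"
```

```text
0.64 -0.22 0.05 0 0 -0.5 1; 0.65 -0.18 0.06 0 0 -0.5 1; 0.66 -0.16 0.05 0 0 -0.5 1; 0.66 -0.12 0.05 0 0 -0.51 1; 0.68 -0.08 0.06 0 0 -0.5 1; 0.67 -0.05 0.05 0 0 -0.5 1; 0.68 -0.02 0.06 0 0 -0.5 1; 0.67 0.01 0.05 0 0 -0.5 1
0.68 0.05 0.05 0 0 -0.5 1; 0.67 0.09 0.06 -0.01 0 -0.51 1; 0.66 0.11 0.05 0 0 -0.5 1; 0.66 0.15 0.05 0 0 -0.5 1; 0.65 0.19 0.06 0 0 -0.5 1; 0.65 0.21 0.05 0 0 -0.5 1; 0.62 0.25 0.05 0 0 -0.5 1; 0.62 0.28 0.06 0 0 -0.5 1
```

{"name": "carry_out", "arguments": {
  "targets": "0.64 -0.22 0.05 0 0 -0.5 1; 0.65 -0.18 0.06 0 0 -0.5 1; 0.66 -0.16 0.05 0 0 -0.5 1; 0.66 -0.12 0.05 0 0 -0.51 1; 0.68 -0.08 0.06 0 0 -0.5 1; 0.67 -0.05 0.05 0 0 -0.5 1; 0.68 -0.02 0.06 0 0 -0.5 1; 0.67 0.01 0.05 0 0 -0.5 1"
}}

```text
time: 0.82
ee_pos: [0.316, -0.4153, 0.3871]
tcp_rot: [-180.0, -0.0, 37.1]
wrist_force: [0.0, -0.0, -0.2]
opening: 0.0854
grasp_force: 0.0
```

{"name": "carry_out", "arguments": {
  "targets": "0.68 0.05 0.05 0 0 -0.5 1; 0.67 0.09 0.06 -0.01 0 -0.51 1; 0.66 0.11 0.05 0 0 -0.5 1; 0.66 0.15 0.05 0 0 -0.5 1; 0.65 0.19 0.06 0 0 -0.5 1; 0.65 0.21 0.05 0 0 -0.5 1; 0.62 0.25 0.05 0 0 -0.5 1; 0.62 0.28 0.06 0 0 -0.5 1"
}}

```text
time: 1.48
ee_pos: [0.4981, -0.2982, 0.37]
tcp_rot: [180.0, 0.0, 60.1]
wrist_force: [0.5, -1.1, -0.1]
opening: 0.0854
grasp_force: 0.0
```

Run:
```python
from h import *
import json
for i in range(4): camera('wrist')
c=get_calibration('wrist');im=camera('wrist')
json.dump({k:np.array(v).tolist() for k,v in c.items() if k in('fx','fy','cx','cy','view')},open('w1.json','w'))
cv2.imwrite('pics/w1.png',im[...,::-1])
print(pose()[0],monitor.get_obs()['tcp_rot'],monitor.get_obs()['time'])
print([proj(c,(.497,-.299,z),True) for z in(0,.11)])
plan([.47,.157,.37],64.3,16,1)
cv2.imwrite('pics/w1b.png',cv2.resize(im[...,::-1],(800,600),interpolation=cv2.INTER_CUBIC))
```

```text
[ 0.49697531 -0.29916773  0.37004249] [1.79986731e+02 2.95998245e-02 5.99656811e+01] 1.7333
[array([276.73757261, 187.21217482]), array([276.10737887, 217.70701132])]
0.6 -0.39 0 0 0 -0.05 1; 0.59 -0.39 0 0 0 -0.04 1; 0.6 -0.39 0 0 0 -0.05 1; 0.6 -0.39 0 0 0 -0.05 1; 0.61 -0.38 0 0 0 -0.05 1; 0.6 -0.38 0 0 0 -0.04 1; 0.61 -0.37 0 0 0 -0.05 1; 0.61 -0.38 0 0 0 -0.05 1
0.61 -0.37 0 0 0 -0.05 1; 0.61 -0.36 0 0 0 -0.04 1; 0.62 -0.37 0 0 0 -0.05 1; 0.61 -0.36 0 0 0 -0.05 1; 0.62 -0.36 0 0 0 -0.04 1; 0.62 -0.36 0 0 0 -0.05 1; 0.62 -0.35 0 0 0 -0.05 1; 0.62 -0.35 -0.01 0 0.01 -0.05 1
```

View pics/w1b.png

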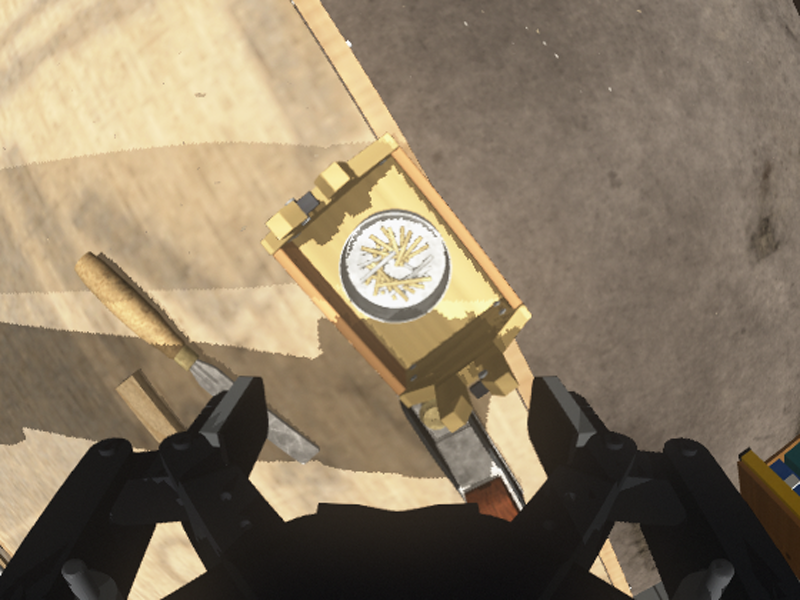

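The tote's far slot (steel jaw visible) is at about (308,203) and its near slot at about (478,382) in the 800-pixel view. The tin is inside at (395,265), and the plane stands close behind the near end.

Run:
```python
import cv2,numpy as np
w=cv2.imread('pics/w1.png')
a=w[85:185,175:295];b=w[225:310,270:380]
A=cv2.resize(a,None,fx=5,fy=5,interpolation=cv2.INTER_CUBIC)[:, :400*2]
m=np.zeros((600,800,3),np.uint8)
A=cv2.resize(w[85:185,175:255+35],None,fx=3.4,fy=3.4,interpolation=cv2.INTER_CUBIC);m[:340,:391]=A
B=cv2.resize(w[225:325,265:380],None,fx=3.4,fy=3.4,interpolation=cv2.INTER_CUBIC);m[:340,400:791]=B
cv2.imwrite('pics/m1.png',m[:340])
```

```text
(no output)
```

View pics/m1.png

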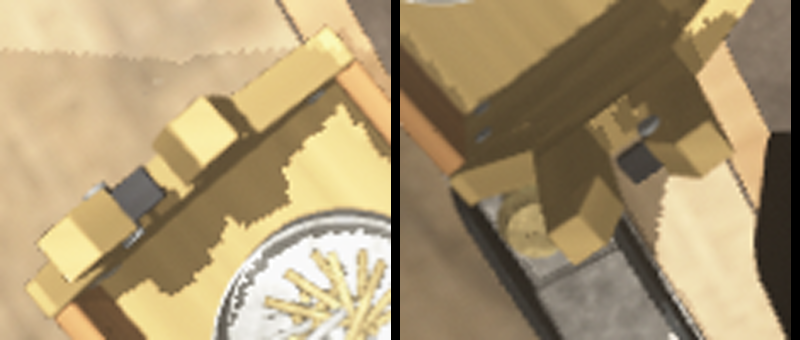

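{"name": "carry_out", "arguments": {
  "targets": "0.6 -0.39 0 0 0 -0.05 1; 0.59 -0.39 0 0 0 -0.04 1; 0.6 -0.39 0 0 0 -0.05 1; 0.6 -0.39 0 0 0 -0.05 1; 0.61 -0.38 0 0 0 -0.05 1; 0.6 -0.38 0 0 0 -0.04 1; 0.61 -0.37 0 0 0 -0.05 1; 0.61 -0.38 0 0 0 -0.05 1"
}}

```text
time: 2.4
ee_pos: [0.4826, -0.0706, 0.3705]
tcp_rot: [179.9, 0.0, 62.0]
wrist_force: [0.8, -0.2, 0.3]
opening: 0.0853
grasp_force: 0.0
```

{"name": "carry_out", "arguments": {
  "targets": "0.61 -0.37 0 0 0 -0.05 1; 0.61 -0.36 0 0 0 -0.04 1; 0.62 -0.37 0 0 0 -0.05 1; 0.61 -0.36 0 0 0 -0.05 1; 0.62 -0.36 0 0 0 -0.04 1; 0.62 -0.36 0 0 0 -0.05 1; 0.62 -0.35 0 0 0 -0.05 1; 0.62 -0.35 0 0 0 -0.05 1"
}}

```text
time: 3.07
ee_pos: [0.4696, 0.1573, 0.3704]
tcp_rot: [179.9, -0.0, 64.2]
wrist_force: [0.7, -0.6, -0.2]
opening: 0.0856
grasp_force: 0.0
```

Run:
```python
from h import *
import json
for i in range(4): camera('wrist')
c=get_calibration('wrist');im=camera('wrist')
json.dump({k:np.array(v).tolist() for k,v in c.items() if k in('fx','fy','cx','cy','view')},open('w2.json','w'))
cv2.imwrite('pics/w2.png',im[...,::-1])
print(pose()[0],monitor.get_obs()['tcp_rot'],monitor.get_obs()['time'])
cv2.imwrite('pics/w2b.png',cv2.resize(im[70:370,80:480,::-1],(800,600),interpolation=cv2.INTER_CUBIC))
```

```text
[0.46993065 0.15618505 0.37012036] [1.79929503e+02 3.10713862e-02 6.42770021e+01] 3.3167
```

View pics/w2b.png

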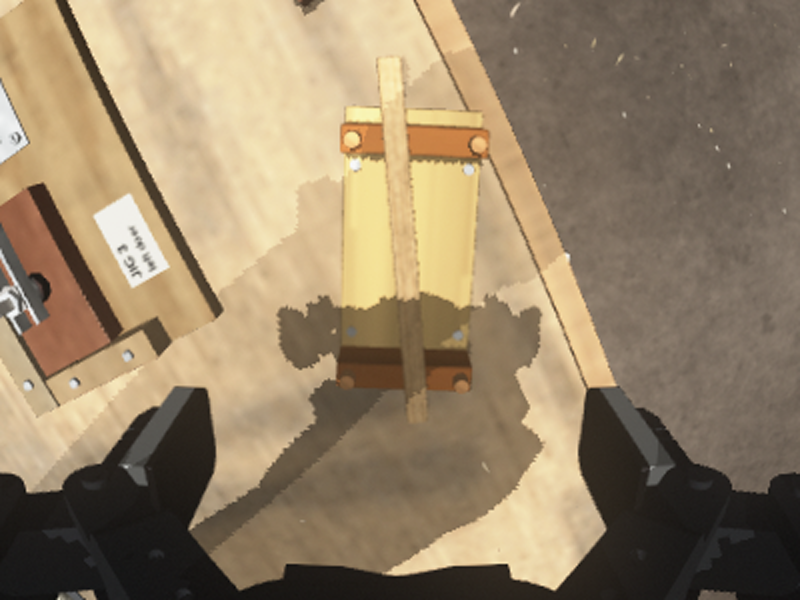

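The m1 crop shows the prong tops: the far board's at (82,242) and (200,135), the near board's at (587,225) and (694,150), with dark jaws between them. The w2 view shows the stick's ends at (389,57) and (416,422) in the 2x crop.

Run:
```python
from h import *
import json
W1=json.load(open('w1.json'));W2=json.load(open('w2.json'))
f=lambda x,y:(175+x/3.4,85+y/3.4);n=lambda x,y:(265+(x-400)/3.4,225+y/3.4)
def pr(t,a,b):
    m=(a+b)/2;v=b-a;print(t,m.round(4),'len',np.linalg.norm(v).round(4),'ang',np.degrees(np.arctan2(v[1],v[0])).round(2))
    return m
P=[at(W1,*q,.11,True) for q in (f(82,242),f(200,135),n(587,225),n(694,150))]
A=pr('far',P[0],P[1]);B=pr('near',P[2],P[3]);pr('tote',B,A)
t=lambda x,y:(80+x/2,70+y/2)
C=pr('stick',at(W2,*t(416,422),.045,True),at(W2,*t(389.5,57),.045,True))
pr('pegs',at(W2,*t(351,139),.044,True),at(W2,*t(478,145),.044,True))
```

```text
far [ 0.4887 -0.2283  0.11  ] len 0.0338 ang 10.34
near [ 0.512  -0.3685  0.11  ] len 0.0313 ang 8.79
tote [ 0.5004 -0.2984  0.11  ] len 0.1422 ang 99.42
stick [0.4748 0.1551 0.045 ] len 0.1791 ang 68.56
pegs [0.5011 0.1989 0.044 ] len 0.0577 ang -28.14
```

Run:
```python
from h import *
s=plan([.4748,.1551,.25],68.56,8,.3)
plan([.4748,.1551,.1945],68.56,8,.3,s)
```

```text
0 0.01 0.38 0 0 -0.09 0.3; 0.01 0.02 0.37 0 0 -0.1 0.3; 0 0.01 0.38 0 0 -0.09 0.3; 0 0.02 0.37 0.01 0 -0.09 0.3; 0.01 0.01 0.38 0 0 -0.1 0.3; 0 0.02 0.37 0 0 -0.09 0.3; 0 0.01 0.38 0 0.01 -0.09 0.3; 0.01 0.02 0.37 0 0 -0.1 0.3
0 0 0.17 0 0 0 0.3; 0 0 0.18 0 0 0 0.3; 0 0 0.17 0 0 0 0.3; 0 0 0.18 0 0 0 0.3; 0 0 0.17 0 0 0 0.3; 0 0 0.17 0 0 0 0.3; 0 0 0.18 0 0 0 0.3; 0 0 0.17 0 0 0 0.3
```

{"name": "carry_out", "arguments": {
  "targets": "0 0.01 0.38 0 0 -0.09 0.3; 0.01 0.02 0.37 0 0 -0.1 0.3; 0 0.01 0.38 0 0 -0.09 0.3; 0 0.02 0.37 0.01 0 -0.09 0.3; 0.01 0.01 0.38 0 0 -0.1 0.3; 0 0.02 0.37 0 0 -0.09 0.3; 0 0.01 0.38 0 0.01 -0.09 0.3; 0.01 0.02 0.37 0 0 -0.1 0.3"
}}

```text
time: 3.98
ee_pos: [0.475, 0.1545, 0.2494]
tcp_rot: [180.0, -0.0, 68.5]
wrist_force: [-0.6, 0.6, -1.1]
opening: 0.0556
grasp_force: 0.0
```

Run:
```python
from h import *
for i in range(4): camera('wrist')
c=get_calibration('wrist');im=camera('wrist')
print(pose()[0],monitor.get_obs()['tcp_rot'])
cv2.imwrite('pics/w3.png',im[...,::-1])
a=np.radians(68.56);C=np.array([.4748,.1551,.045]);u=np.array([np.cos(a),np.sin(a),0])
for s in(-.09,0,.09):
    q=proj(c,C+s*u,True);print(q);cv2.drawMarker(im,tuple(q.round().astype(int).tolist()),(255,0,0),0,12,1)
cv2.imwrite('pics/w3b.png',cv2.resize(im[...,::-1],(800,600)))
plan([.4748,.1551,.1945],68.56,8,.3)
```

```text
[0.4752056  0.15540238 0.25100915] [ 1.79956821e+02 -6.61277949e-02  6.85281444e+01]
[276.21250521 361.65268634]
[275.7413376  244.72297467]
[275.4412266   84.12382845]
0 0 0.18 0 0 0 0.3; 0 0 0.17 0 0 0 0.3; 0 0 0.18 0 0 0 0.3; -0.01 0 0.18 0 -0.01 0 0.3; 0 0 0.17 0 0 0 0.3; 0 -0.01 0.18 0.01 0 0 0.3; 0 0 0.18 0 0 0 0.3; 0 0 0.17 0 0 -0.01 0.3
```

View pics/w3b.png

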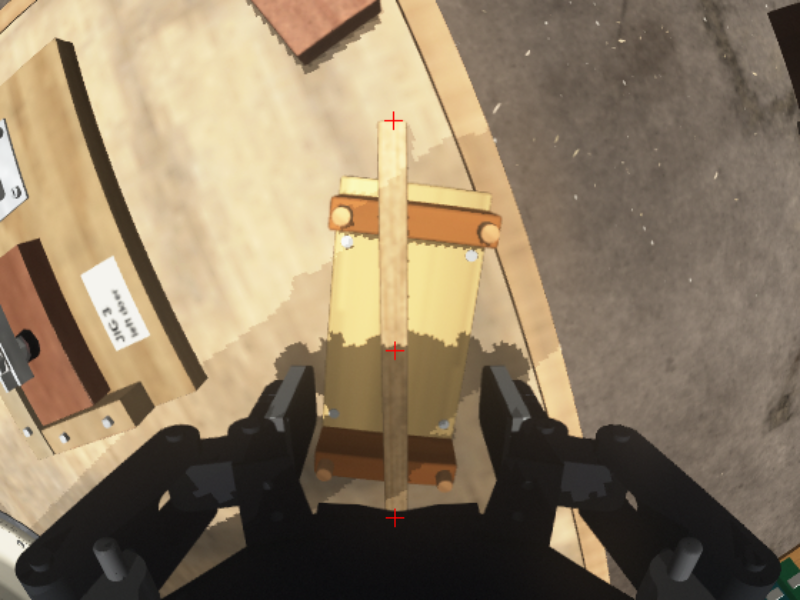

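The projected marks sit on the stick's axis, and the far end agrees to within about 1 mm (mark at row 120, end at row 122). The fingers straddle the stick, so I can go down and grip.

{"name": "carry_out", "arguments": {
  "targets": "0 0 0.18 0 0 0 0.3; 0 0 0.17 0 0 0 0.3; 0 0 0.18 0 0 0 0.3; -0.01 0 0.18 0 0 0 0.3; 0 0 0.17 0 0 0 0.3; 0 0 0.18 0 0 0 0.3; 0 0 0.18 0 0 0 0.3; 0 0 0.17 0 0 0 0.3",
  "newtons": 70
}}

```text
time: 4.9
ee_pos: [0.4747, 0.1558, 0.1926]
tcp_rot: [-180.0, -0.0, 68.6]
wrist_force: [-0.1, 0.3, 0.8]
opening: 0.0555
grasp_force: 0.0
```

{"name": "carry_out", "arguments": {
  "targets": "0 0 0 0 0 0 -1; 0 0 0 0 0 0 -1; 0 0 0 0 0 0 -1; 0 0 0 0 0 0 -1; 0 0 0 0 0 0 -1; 0 0 0 0 0 0 -1; 0 0 0 0 0 0 -1; 0 0 0 0 0 0 -1",
  "newtons": 70
}}

```text
time: 5.57
ee_pos: [0.475, 0.1559, 0.1941]
tcp_rot: [180.0, -0.1, 68.6]
wrist_force: [-0.1, -0.2, 6.0]
opening: 0.0096
grasp_force: 68.9
```

Run:
```python
from h import *
o=monitor.get_obs();print(o['ee_pos'],o['tcp_rot'],o['opening'],o['grasp_force'],o['wrist_force'])
s=plan([.4748,.1551,.39],68.56,8,-1)
print()
plan([.5004,-.2984,.39],99.4,16,-1,s)
```

```text
[0.4749934  0.15588771 0.19412704] [ 1.79959584e+02 -7.60726128e-02  6.86266831e+01] 0.0095688790984038 68.89628648757935 [-0.14176965 -0.19680021  6.00031421]
0 0 -0.61 0 0 0 -1; 0 0 -0.61 0 0 0 -1; -0.01 0 -0.62 0 0 0 -1; 0 0 -0.61 0 -0.01 0.01 -1; 0 0 -0.61 0 0 0 -1; 0 0 -0.61 0.01 0 0 -1; 0 0 -0.61 0 0 0 -1; -0.01 0 -0.62 0 0 0 -1

-0.64 0.3 0 0 0 -0.34 -1; -0.66 0.27 0 0 0 -0.33 -1; -0.66 0.25 0 0 0 -0.34 -1; -0.67 0.23 0 0 0 -0.34 -1; -0.68 0.21 0 0 0 -0.33 -1; -0.69 0.18 0 0 0 -0.34 -1; -0.69 0.17 0 0 0 -0.33 -1; -0.69 0.13 0 0 0 -0.34 -1
-0.71 0.12 0 0 0 -0.34 -1; -0.7 0.09 0 0 0 -0.33 -1; -0.71 0.07 0 0 0 -0.34 -1; -0.7 0.04 0 0 0 -0.34 -1; -0.71 0.02 0 0 0 -0.33 -1; -0.71 -0.01 0 0 0 -0.34 -1; -0.71 -0.02 0 0 0 -0.33 -1; -0.71 -0.06 0 0 0 -0.34 -1
```

{"name": "carry_out", "arguments": {
  "targets": "0 0 -0.3 0 0 0 -1; 0 0 -0.6 0 0 0 -1; -0.01 0 -0.7 0 0 0 -1; 0 0 -0.7 0 0 0 -1; 0 0 -0.7 0 0 0 -1; 0 0 -0.7 0 0 0 -1; 0 0 -0.7 0 0 0 -1; 0 0 -0.5 0 0 0 -1"
}}

```text
time: 6.23
ee_pos: [0.4742, 0.1552, 0.3928]
tcp_rot: [179.9, -0.1, 68.6]
wrist_force: [0.0, 0.2, -0.6]
opening: 0.0096
grasp_force: 68.3
```

{"name": "carry_out", "arguments": {
  "targets": "-0.64 0.3 0 0 0 -0.34 -1; -0.66 0.27 0 0 0 -0.33 -1; -0.66 0.25 0 0 0 -0.34 -1; -0.67 0.23 0 0 0 -0.34 -1; -0.68 0.21 0 0 0 -0.33 -1; -0.69 0.18 0 0 0 -0.34 -1; -0.69 0.17 0 0 0 -0.33 -1; -0.69 0.13 0 0 0 -0.34 -1"
}}

```text
time: 6.9
ee_pos: [0.4872, -0.0725, 0.3901]
tcp_rot: [180.0, -0.0, 84.1]
wrist_force: [0.1, 0.0, -0.4]
opening: 0.0095
grasp_force: 68.3
```

{"name": "carry_out", "arguments": {
  "targets": "-0.71 0.12 0 0 0 -0.34 -1; -0.7 0.09 0 0 0 -0.33 -1; -0.71 0.07 0 0 0 -0.34 -1; -0.7 0.04 0 0 0 -0.34 -1; -0.71 0.02 0 0 0 -0.33 -1; -0.71 -0.01 0 0 0 -0.34 -1; -0.71 -0.02 0 0 0 -0.33 -1; -0.71 -0.06 0 0 0 -0.34 -1"
}}

```text
time: 7.57
ee_pos: [0.5004, -0.2994, 0.3898]
tcp_rot: [180.0, -0.0, 99.5]
wrist_force: [0.1, 0.7, 0.2]
opening: 0.0096
grasp_force: 68.3
```

Run:
```python
from h import *
for i in range(4): camera('wrist')
o=monitor.get_obs();print(o['time'],o['ee_pos'],o['tcp_rot'],o['opening'],o['grasp_force'],o['wrist_force'])
import json
c=get_calibration('wrist');im=camera('wrist')
json.dump({k:np.array(v).tolist() for k,v in c.items() if k in('fx','fy','cx','cy','view')},open('w4.json','w'))
cv2.imwrite('pics/w4.png',im[...,::-1])
p,R=pose()
for y in(-.09,.09):print(proj(c,p+R.apply([y,0,.1495]),True))
T=np.array([.5004,-.2984,.11]);a=np.radians(99.42);v=np.array([np.cos(a),np.sin(a),0])
for y in(-.072,.072):print(proj(c,T+y*v,True))
cv2.imwrite('pics/w4b.png',cv2.resize(im[60:360,80:480,::-1],(800,600),interpolation=cv2.INTER_CUBIC))
```

```text
7.7667 [ 0.50052158 -0.29856956  0.38928325] [-1.79977151e+02 -7.69991981e-02  9.93525756e+01] 0.009751595544858856 68.3115005493164 [-0.6641125  -0.28674987  0.78803078]
[277.27175772 422.45652111]
[276.56594316  63.59114255]
[277.30510158 288.92616161]
[277.04424185 117.60225065]
```

View pics/w4b.png

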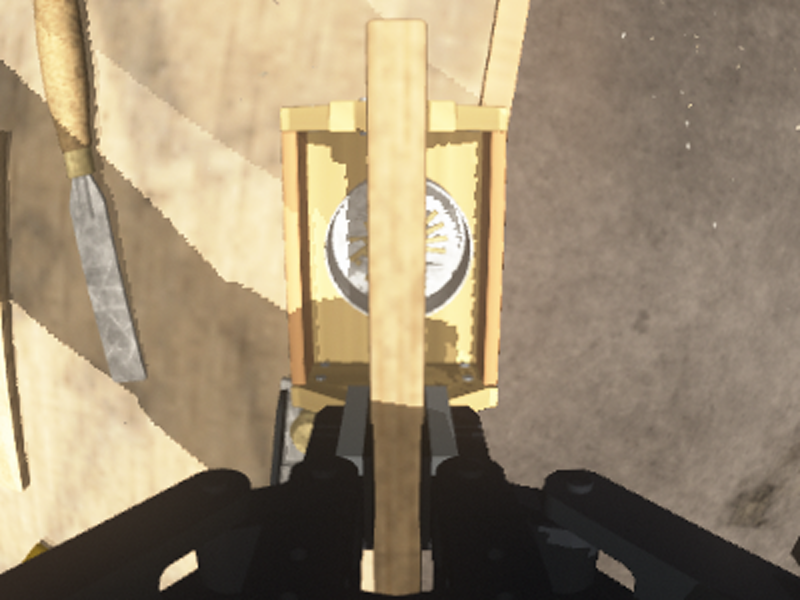

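The stick is level and parallel over the tote. Its far end is at crop (397,19), and the far prong tops span rows 101 to 130, as predicted. The remaining question is the end-to-end offset.

Run:
```python
from h import *
import json
c=json.load(open('w4.json'));im=cv2.imread('pics/w4.png')
p,R=pose()
print(im[60:80,277].tolist()[::1])
q=at(c,278.3,69.3,p[2]-.1491,True);print('stick end in tool',R.inv().apply(q-p)*1000)
q=at(c,278,117.8,.11,True);print('far board in tool',R.inv().apply(q-p)*1000)
for u in(80+367/2,80+427/2):print(R.inv().apply(at(c,u,90,p[2]-.1491,True)-p)*1000)
V=np.linalg.inv(np.array(c['view']));print(R.inv().apply(V[:3,3]-p)*1000,R.inv().apply(V[:3,2]))
```

```text
[[194, 232, 246], [192, 231, 246], [192, 231, 245], [193, 231, 245], [193, 231, 246], [192, 232, 246], [193, 231, 246], [192, 232, 246], [187, 228, 244], [152, 197, 227], [159, 214, 240], [175, 229, 247], [178, 230, 248], [178, 231, 248], [178, 231, 248], [178, 231, 249], [178, 231, 249], [176, 230, 248], [176, 230, 248], [174, 230, 248]]
stick end in tool [ 87.80482233   0.62065955 149.19856378]
far board in tool [ 71.04525449   0.45384294 279.56181801]
[ 80.16170059  -4.68182169 149.19052175]
[ 80.15998832   6.05987407 149.18943637]
[68.96683979  0.55165299 30.57488032] [-2.78044335e-01 -2.61079276e-04  9.60568207e-01]
```

Run:
```python
from h import *
p,R=pose();t=p+R.apply([.0012,-.0001,0]);t[2]=.278
s=plan(t,99.42,8,-1);t[2]=.255;plan(t,99.42,8,-1,s)
```

```text
0 0 0.35 0 0 0 -1; 0.01 0 0.35 0 0 0 -1; 0 0 0.35 0 0 0 -1; 0 0 0.34 0 -0.01 0 -1; 0.01 0 0.35 0 0 0 -1; 0 0 0.35 0 0 0 -1; 0 0 0.35 0 0 0 -1; 0.01 0 0.35 0 0 0 -1
0 0 0.07 0 0 0 -1; 0 0 0.07 0 0 0 -1; 0 0 0.07 0 0 0 -1; 0 0 0.08 0 0 0 -1; 0 0 0.07 0 0 0 -1; 0 0 0.07 0 0 0 -1; 0 0 0.07 0 0 0 -1; 0 0 0.07 0 0 0 -1
```

{"name": "carry_out", "arguments": {
  "targets": "0 0 0.35 0 0 0 -1; 0.01 0 0.35 0 0 0 -1; 0 0 0.35 0 0 0 -1; 0 0 0.34 0 -0.01 0 -1; 0.01 0 0.35 0 0 0 -1; 0 0 0.35 0 0 0 -1; 0 0 0.35 0 0 0 -1; 0.01 0 0.35 0 0 0 -1"
}}

```text
time: 8.48
ee_pos: [0.5007, -0.2956, 0.2777]
tcp_rot: [180.0, 0.0, 99.5]
wrist_force: [-1.0, -0.5, -1.5]
opening: 0.0098
grasp_force: 68.3
```

{"name": "carry_out", "arguments": {
  "targets": "0 0 0.07 0 0 0 -1; 0 0 0.07 0 0 0 -1; 0 0 0.07 0 0 0 -1; 0 0 0.08 0 0 0 -1; 0 0 0.07 0 0 0 -1; 0 0 0.07 0 0 0 -1; 0 0 0.07 0 0 0 -1; 0 0 0.07 0 0 0 -1"
}}

```text
time: 9.15
ee_pos: [0.5003, -0.2971, 0.2557]
tcp_rot: [180.0, 0.1, 99.4]
wrist_force: [-7.2, 1.2, 15.1]
opening: 0.0094
grasp_force: 70.7
```

Run:
```python
from h import *
o=monitor.get_obs();print(o['time'],o['ee_pos'],o['tcp_rot'],o['opening'],o['grasp_force'],o['wrist_force'],o['torque'])
im=camera('side');sc=camera('scene');w=camera('wrist')
f=lambda i,x,y:cv2.resize(i[y:y+75,x:x+100,::-1],(400,300),interpolation=cv2.INTER_CUBIC)
cv2.imwrite('pics/m5.png',np.vstack([np.hstack([f(im,290,200),f(sc,245,140)]),np.hstack([cv2.resize(w[40:340,80:480,::-1],(400,300)),np.zeros((300,400,3),np.uint8)])]))
```

```text
9.15 [ 0.5003454  -0.29713695  0.25569556] [1.79994093e+02 8.67309442e-02 9.94265984e+01] 0.009408712831489217 70.65028667449951 [-7.1600178   1.2108213  15.11628673] [ 0.08786572  1.4069844  -0.0698044 ]
```

View pics/m5.png

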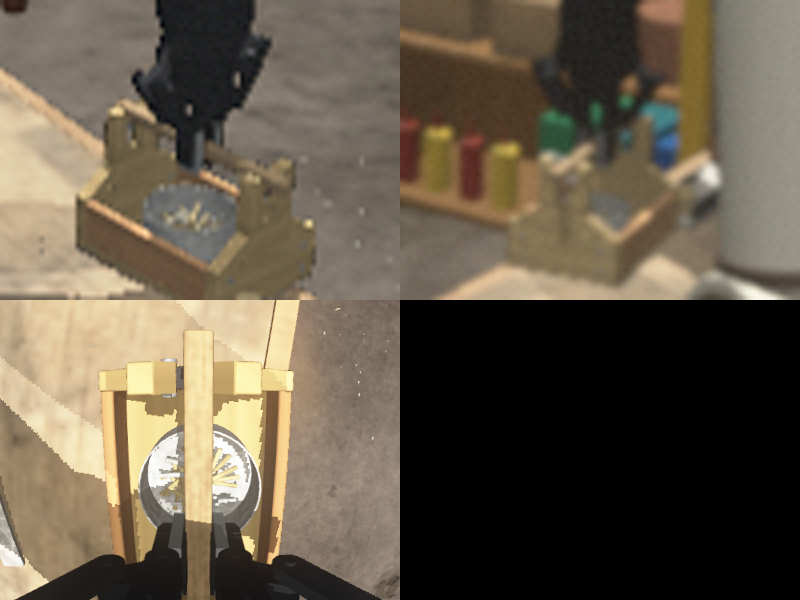

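The stick is in the flared mouths at jaw height. In the wrist view the far prong gap runs from 176 to 213 and the stick from 184 to 213, so it sits about 1.5 mm too far along +y of the tool, which matches the 7 N side force. I'll shift it back.

{"name": "carry_out", "arguments": {
  "targets": "0 -0.01 0 0 0 0 -1; 0 -0.01 0 0 0 0 -1; 0 -0.01 0 0 0 0 -1; 0 -0.01 0 0 0 0 -1; 0 0 0 0 0 0 -1; 0 0 0 0 0 0 -1; 0 0 0 0 0 0 -1; 0 0 0 0 0 0 -1"
}}

```text
time: 9.97
ee_pos: [0.4995, -0.2972, 0.2559]
tcp_rot: [179.9, 0.1, 99.5]
wrist_force: [1.0, 1.6, 6.9]
opening: 0.0097
grasp_force: 69.5
```

{"name": "carry_out", "arguments": {
  "targets": "0 0 0.06 0 0 0 -1; 0 0 0.06 0 0 0 -1; 0 0 0.06 0 0 0 -1; 0 0 0.06 0 0 0 -1; 0 0 0.06 0 0 0 -1; 0 0 0.06 0 0 0 -1; 0 0 0.06 0 0 0 -1; 0 0 0.06 0 0 0 -1"
}}

```text
time: 10.63
ee_pos: [0.499, -0.2972, 0.2354]
tcp_rot: [180.0, 0.0, 99.4]
wrist_force: [-0.7, -0.3, 3.1]
opening: 0.0098
grasp_force: 69.0
```

{"name": "carry_out", "arguments": {
  "targets": "0 0 0.03 0 0 0 -1; 0 0 0.03 0 0 0 -1; 0 0 0.03 0 0 0 -1; 0 0 0.02 0 0 0 -1; 0 0 0.02 0 0 0 -1; 0 0 0 0 0 0 -1; 0 0 0 0 0 0 -1; 0 0 0 0 0 0 -1"
}}

```text
time: 11.3
ee_pos: [0.4991, -0.2972, 0.2305]
tcp_rot: [180.0, 0.0, 99.5]
wrist_force: [0.2, -0.1, 0.7]
opening: 0.0095
grasp_force: 68.6
```

{"name": "carry_out", "arguments": {
  "targets": "0 0 0.01 0 0 0 -1; 0 0 0.01 0 0 0 -1; 0 0 0.01 0 0 0 -1; 0 0 0.01 0 0 0 -1; 0 0 0 0 0 0 -1; 0 0 0 0 0 0 -1; 0 0 0 0 0 0 -1; 0 0 0 0 0 0 -1"
}}

```text
time: 11.97
ee_pos: [0.499, -0.2971, 0.2304]
tcp_rot: [179.9, 0.1, 99.5]
wrist_force: [-4.2, 2.2, 11.9]
opening: 0.0095
grasp_force: 70.2
```

Run:
```python
from h import *
o=monitor.get_obs();print(o['time'],o['ee_pos'],o['tcp_rot'],o['wrist_force'],o['torque'])
im=camera('side');w=camera('wrist')
f=lambda i,x,y,s:cv2.resize(i[y:y+75*s//4,x:x+100*s//4,::-1],(400,300),interpolation=cv2.INTER_CUBIC)
cv2.imwrite('pics/w6.png',w[...,::-1]);cv2.imwrite('pics/s6.png',im[...,::-1])
cv2.imwrite('pics/m6.png',np.hstack([f(im,290,200,4),cv2.resize(w[70:190,200:360,::-1],(400,300),interpolation=cv2.INTER_CUBIC)]))
```

```text
11.9667 [ 0.49896096 -0.29713839  0.23037606] [1.79936620e+02 6.53171652e-02 9.94549036e+01] [-4.17386245  2.20828513 11.90136234] [0.55727799 0.85652145 0.02700956]
```

View pics/m6.png

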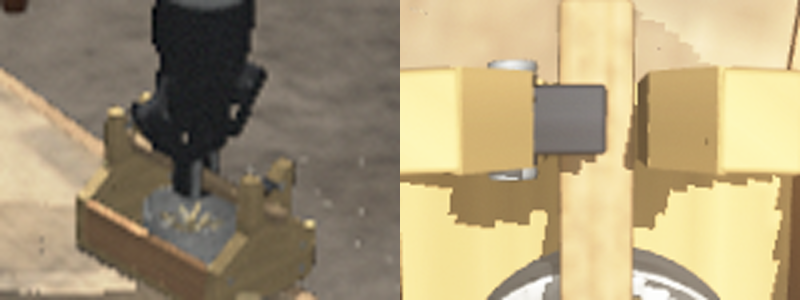

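The jaw at the far slot lies level over the stick, and the other jaw shows level above it in the side view at (268,184). The 12 N upward force says the stick is on the slot floor. I'll check the end-to-end centring from the same wrist picture.

Run:
```python
from h import *
c=get_calibration('wrist');w=cv2.imread('pics/w6.png');p,R=pose()
col=w[20:100,275].astype(int).sum(1);d=np.diff(col);i=np.argsort(-abs(d))[:8];print([(20+k,d[k]) for k in sorted(i)])
t=lambda u,v,z:(R.inv().apply(at(c,u,v,z,True)-p)*1000).round(1)
for v in(40,45,50,55,60):print(v,t(278,v,p[2]-.1491))
print('outer',t(235,97.2,.11),'inner',t(235,138.5,.11))
cv2.imwrite('pics/w6c.png',cv2.resize(w[10:160,180:380],(800,600),interpolation=cv2.INTER_CUBIC))
```

```text
[(np.int64(44), np.int64(-7)), (np.int64(54), np.int64(-61)), (np.int64(55), np.int64(-15)), (np.int64(57), np.int64(8)), (np.int64(67), np.int64(-10)), (np.int64(68), np.int64(-37)), (np.int64(69), np.int64(106)), (np.int64(70), np.int64(20))]
40 [ 99.6   0.7 149. ]
45 [ 97.6   0.7 149. ]
50 [ 95.7   0.7 149. ]
55 [ 93.8   0.7 149. ]
60 [ 91.9   0.7 149. ]
outer [ 76.2 -11.  120.3] inner [ 64.7 -11.2 120.3]
```

View pics/w6c.png

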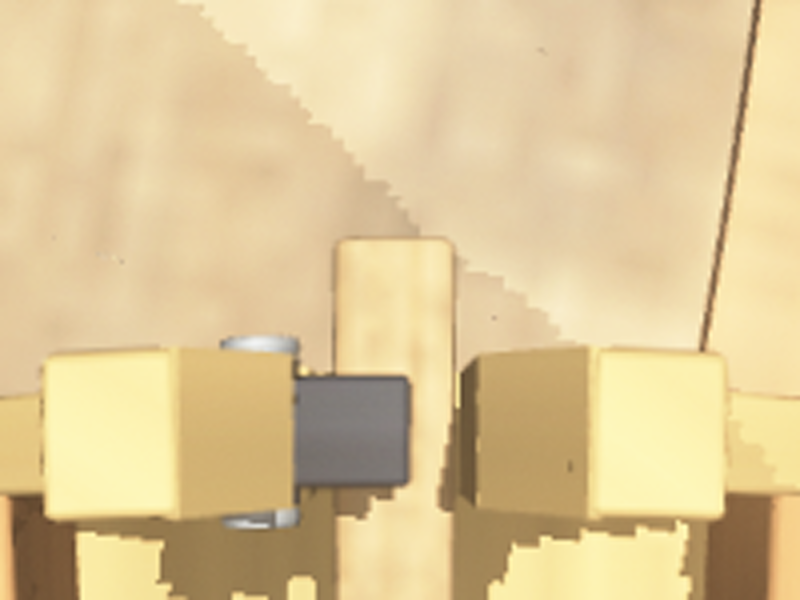

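Stick end at row 240 of the crop and prong outer edge at row 350: protrusion 12.2 mm against 12 mm wanted, so it is centred. Now the lift, gently through the 12 mm play.

{"name": "carry_out", "arguments": {
  "targets": "0 0 -0.03 0 0 0 -1; 0 0 -0.04 0 0 0 -1; 0 0 -0.05 0 0 0 -1; 0 0 -0.05 0 0 0 -1; 0 0 -0.05 0 0 0 -1; 0 0 -0.04 0 0 0 -1; 0 0 -0.03 0 0 0 -1; 0 0 -0.03 0 0 0 -1",
  "newtons": 90
}}

```text
time: 12.73
ee_pos: [0.4991, -0.2972, 0.2418]
tcp_rot: [180.0, 0.0, 99.5]
wrist_force: [0.5, 1.1, -0.1]
opening: 0.0093
grasp_force: 87.7
```

{"name": "carry_out", "arguments": {
  "targets": "0 0 -0.02 0 0 0 -1; 0 0 -0.02 0 0 0 -1; 0 0 -0.03 0 0 0 -1; 0 0 -0.04 0 0 0 -1; 0 0 -0.05 0 0 0 -1; 0 0 -0.06 0 0 0 -1; 0 0 -0.06 0 0 0 -1; 0 0 -0.06 0 0 0 -1"
}}

```text
time: 13.4
ee_pos: [0.499, -0.2972, 0.2555]
tcp_rot: [180.0, 0.0, 99.5]
wrist_force: [0.3, -0.2, -6.1]
opening: 0.0087
grasp_force: 87.6
```

{"name": "carry_out", "arguments": {
  "targets": "0 0 -0.07 0 0 0 -1; 0 0 -0.09 0 0 0 -1; 0 0 -0.1 0 0 0 -1; 0 0 -0.1 0 0 0 -1; 0 0 -0.1 0 0 0 -1; 0 0 -0.1 0 0 0 -1; 0 0 -0.1 0 0 0 -1; 0 0 -0.1 0 0 0 -1"
}}

```text
time: 14.07
ee_pos: [0.499, -0.2972, 0.2861]
tcp_rot: [180.0, 0.0, 99.5]
wrist_force: [-0.1, -0.2, -5.9]
opening: 0.0089
grasp_force: 87.7
```

{"name": "carry_out", "arguments": {
  "targets": "0 0 -0.1 0 0 0 -1; 0 0 -0.1 0 0 0 -1; 0 0 -0.1 0 0 0 -1; 0 0 -0.1 0 0 0 -1; 0 0 -0.1 0 0 0 -1; 0 0 -0.1 0 0 0 -1; 0 0 -0.1 0 0 0 -1; 0 0 -0.1 0 0 0 -1"
}}

```text
time: 14.73
ee_pos: [0.499, -0.2972, 0.3181]
tcp_rot: [180.0, 0.0, 99.5]
wrist_force: [1.0, 0.5, -6.1]
opening: 0.0093
grasp_force: 87.7
```

{"name": "carry_out", "arguments": {
  "targets": "0 0 -0.1 0 0 0 -1; 0 0 -0.1 0 0 0 -1; 0 0 -0.1 0 0 0 -1; 0 0 -0.09 0 0 0 -1; 0 0 -0.07 0 0 0 -1; 0 0 -0.05 0 0 0 -1; 0 0 -0.03 0 0 0 -1; 0 0 -0.02 0 0 0 -1"
}}

```text
time: 15.4
ee_pos: [0.499, -0.2972, 0.3402]
tcp_rot: [180.0, 0.0, 99.5]
wrist_force: [0.7, 0.7, -4.6]
opening: 0.0091
grasp_force: 87.7
```

{"name": "carry_out", "arguments": {
  "targets": "0 0 0 0 0 0 -1; 0 0 0 0 0 0 -1; 0 0 0 0 0 0 -1; 0 0 0 0 0 0 -1; 0 0 0 0 0 0 -1; 0 0 0 0 0 0 -1; 0 0 0 0 0 0 -1; 0 0 0 0 0 0 -1"
}}

```text
time: 16.07
ee_pos: [0.499, -0.2971, 0.3401]
tcp_rot: [180.0, 0.0, 99.5]
wrist_force: [0.9, 0.7, -5.7]
opening: 0.0092
grasp_force: 87.7
```

Run:
```python
from h import *
o=monitor.get_obs();print(o['time'],o['ee_pos'],o['tcp_rot'],o['wrist_force'],o['torque'],o['opening'],o['grasp_force'])
im=camera('side');w=camera('wrist')
f=lambda i,x,y:cv2.resize(i[y:y+112,x:x+150,::-1],(400,300),interpolation=cv2.INTER_CUBIC)
cv2.imwrite('pics/m7.png',np.hstack([f(im,265,160),cv2.resize(w[40:340,80:480,::-1],(400,300))]))
```

```text
16.0667 [ 0.49896695 -0.29714064  0.3400632 ] [1.79992408e+02 2.31099183e-02 9.94524741e+01] [ 0.91591745  0.65352062 -5.72002928] [-0.0425004  -0.01389268  0.01975634] 0.009207926032797988 87.66740083694458
```

View pics/m7.png

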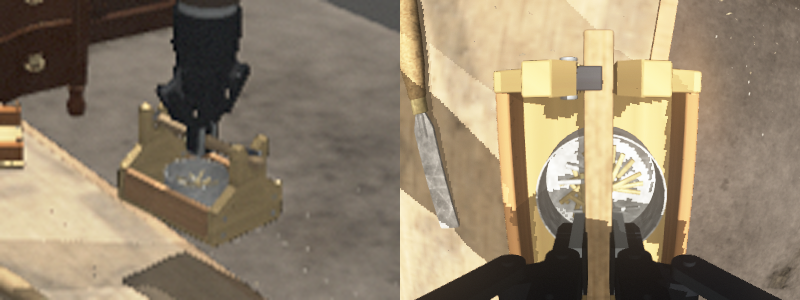

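The tote hangs level about 98 mm up, both jaws are shut over the stick, and the tin is inside. The 5.7 N load matches the tote's weight.

```bash
python3 -c "
from workcell import bot
print(bot.job_done())"
```

```text
the job is handed in; nothing more can be done
None
```

The job is handed in. The stick is seated and centred in both slots with both jaws shut over it. The arm is holding the tote, with its tin inside, steady and level by this handle, about 98 mm above the worktop.

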